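# Switch on the soldering bench at its guarded switch

### The job

Switch the soldering bench on at the switch box with the red guard: with a finger, lift the red guard right back until it stays open, flip the toggle beneath it fully over to ON (towards the guard's hinge), then tip the guard forward again so that it drops shut over the toggle. Leave the yellow-guarded switch alone, and do not pick up or shift anything else on the bench.

Things in the scene. Friction and masses are not known exactly. Their poses are not given: they have to be found in the camera images.
- red_box: grey switch box with the red guard, fixed to the bench: 130 mm (its x) by 110 mm (its y), 60 mm tall, origin under its centre, z up. Box +x points towards the guard's hinge, roughly away from the robot. Toggle pivot at box x = -4, y = 0, z = 62 mm; guard's hinge axis along box y at x = 30, z = 64 mm
- red_guard (a joint): angle of the red guard: 0 shut, 1.65 fully back against its stop; light hinge, about 60 g. Past about 0.9 it falls back by its own weight and stays open at 1.65; brought back below about 0.85 it drops shut by itself in about a second
- red_lip (a point): middle of the front edge of the red guard's lip: flat, 50 mm wide, 4 mm thick, out 15 mm forward of the front wall at roof level. Shut: edge 77 mm to box -x of the hinge axis and 41 to 45 mm above it, free space below it down to the box top (45 mm). Fully back: lip points up, its edge about 50 mm to box +x of the hinge axis and 73 mm above it
- red_hinge (a point): middle of the red guard's hinge axis, axes as the box, 64 mm above the bench. The guard is a red plastic cover, 62 mm long from this axis to its full-height front wall, 56 mm wide, roof 45 mm above the axis, walls 4 mm, open below
- red_toggle (a joint): angle of the steel toggle under the red guard: 0 is OFF (leaning 0.45 rad to box -x), 0.9 is ON (leaning 0.45 rad to box +x, towards the hinge and the green dot); stays where it is left, needs about 1.5 N at its tip
- red_toggle_tip (a point): centre of the ball end (12 mm across) of the toggle under the red guard, 22 mm from its pivot; shaft 8 mm thick
- yellow_box: grey switch box with the yellow guard, fixed to the bench (leave alone; built like the red one): 130 mm (its x) by 110 mm (its y), 60 mm tall, origin under its centre, z up. Box +x points towards the guard's hinge, roughly away from the robot. Toggle pivot at box x = -4, y = 0, z = 62 mm; guard's hinge axis along box y at x = 30, z = 64 mm
- yellow_guard (a joint): angle of the yellow guard: 0 shut, 1.65 fully back against its stop; light hinge, about 60 g. Past about 0.9 it falls back by its own weight and stays open at 1.65; brought back below about 0.85 it drops shut by itself in about a second
- yellow_lip (a point): middle of the front edge of the yellow guard's lip: flat, 50 mm wide, 4 mm thick, out 15 mm forward of the front wall at roof level. Shut: edge 77 mm to box -x of the hinge axis and 41 to 45 mm above it, free space below it down to the box top (45 mm). Fully back: lip points up, its edge about 50 mm to box +x of the hinge axis and 73 mm above it
- yellow_hinge (a point): middle of the yellow guard's hinge axis, axes as the box, 64 mm above the bench. The guard is a yellow plastic cover, 62 mm long from this axis to its full-height front wall, 56 mm wide, roof 45 mm above the axis, walls 4 mm, open below
- yellow_toggle (a joint): angle of the steel toggle under the yellow guard: 0 is OFF (leaning 0.45 rad to box -x), 0.9 is ON (leaning 0.45 rad to box +x, towards the hinge and the green dot); stays where it is left, needs about 1.5 N at its tip
- yellow_toggle_tip (a point): centre of the ball end (12 mm across) of the toggle under the yellow guard, 22 mm from its pivot; shaft 8 mm thick
- cup: empty paper cup, 76 mm across, 90 mm tall; bystander, origin at its underside
- solder_reel: blue plastic reel standing flat, 54 mm across, 32 mm tall; bystander, origin at its underside
- cutters: side cutters with orange handles lying flat, about 125 mm long; bystander, origin at its underside
- pencil: pale green pencil lying flat, about 170 mm long; bystander, origin at its underside
- screwdriver: screwdriver with a blue handle lying flat; bystander, origin at its underside
- spray_bottle: white bottle with red cap, 64 mm across, 180 mm tall; bystander, origin at its underside
- flux_jar: amber jar with black cap, 48 mm across, 45 mm tall; bystander, origin at its underside

How it is judged:
By the outcome, as a careful person would: the job done as asked, in the order asked, and still so for the second after the job is handed in, with the robot touching nothing.
It also fails if it takes over 58 s, if anything falls off the work surface, if the arm or the gripper's body presses on something with over 40 N, if the wrist force passes 120 N, or if a joint passes its speed limit or range.

### The arm

A 6-joint arm with a two-finger parallel gripper is mounted at the origin on the work surface. World frame = base frame: x ahead of the robot, y to its left, z up, the work surface at z = 0. Lengths are in m, angles in rad, forces in N, time in s.
With the tool pointing down it reaches from about 0.325 to 0.925 m from the base axis. Payload 3.1 kg.
Tool frame: the origin (TCP) lies on the centre line of the jaws, within the pads' length; the fingertips stand 14 mm ahead of it and the grasp point (between the pads) lies 5 mm behind it; z points along the fingers, y is the line along which they close (so a half turn about z gives the same grasp; the last joint's range is limited). The gripper opens to 85 mm and grips with 20 to 120 N. Pads are 22 mm wide; open, the fingers measure 114 mm over their backs; the gripper's body (76 mm by 85 mm) begins 54 mm behind the grasp point. The pads swing forward as they close: fully open they stand 13 mm farther back than shut.
Start: joints at [0.997, 0.217, 1.613, -0, 1.311, -0.112], TCP at [0.278, 0.56, 0.207] pointing down, gripper open.
Joint ranges: [-2.75, 2.75], [-0.78, 2.1], [0.31, 2.55], [-1.13, 4.27], [0.13, 2.63], [-2.58, 2.58]. Speed limits (rad/s): [2.79, 2.79, 3.14, 3.14, 3.14, 3.14].

### API

Orientations are given as [roll, pitch, yaw] about the fixed x, y, z axes, in that order (R = Rz(yaw) Ry(pitch) Rx(roll)).
In Python, from plant import env, optics gives the robot as it stands.
- The arm moves only by the tool move_arm, never from a script. Its arguments are lists of equal length, an entry for each row: "grip": the gripper command: -1 is shut, 1 is fully open, values between are in proportion; "slide": the shift along the tool's x, y, z in m, a list of three; "yaw": the turn about the tool's z in rad. A call has 1 to 20 rows; each row is the pose to reach, as a shift and turn from the pose commanded when the call began, along the tool's axes at that moment; what a row does not reach only later rows make up. A row lasts 1/8 s, in which the tool goes at most 62.5 mm and 10.7 degrees, less where a joint would pass 70% of its speed; a pose out of reach is approached as far as the arm can. A call with a gripper value outside its range is refused whole. The fingers move at their own pace and stop on an object; "grip_force" is the grip in N (left out, the last holds). Time passes only in rows, so rows that repeat a pose let the fingers close. It gives the time, the measured TCP pose, the force, the opening and the grip force at its end, in the units of the state.
- env.state(): the state, without advancing time (a new reading comes with each control period).
- optics.grab_frame(name): name is "scene" or "top"; returns the picture (420x560x3 uint8, red, green, blue); there is no depth.
- optics.get_calibration(name): a dict with "fx", "fy", "cx", "cy" (pixels), "dist_coeffs" ([k1, k2, p1, p2, k3] as OpenCV has them; the pictures are not rectified), "pose" (4x4, takes a point from camera to world coordinates). Camera axes: x right, y down, z forward; pixel columns grow to the right and rows downward; lengths in m; the calibration is good to about 2 mm. A picture is of the moment at which its call begins. get_calibration takes no time and is no camera call.
- env.job_done(): hands the job in; it is judged then, once.
The state is a dict: "t": time; "q": joint angles; "joint_vel": joint speeds; "joint_efforts": joint torques, N m; "tool_pos": TCP position; "eef_rot": TCP orientation; "ft_force": force on the tool from outside, world axes, zero at the start; "ft_torque": the same for the moment, N m; "gripper_width": opening from 0.0 (shut) to 1.0 (fully open); "finger_force": force on a finger pad.
Only numpy, scipy, OpenCV 4.12 (cv2) and the standard library are available. Lean on these libraries where they do the work, as an engineer would, in place of code of your own. Each camera call takes 0.05 s, during which the arm holds its last target. There are 200 camera calls.

## Working session

There is one attempt and no reset: what is moved stays moved. The work goes in short steps, Python scripts to look and compute and a tool call to move; the robot and the scene stay as the last step left them, time stands still between calls to the robot, and variables do not carry over. Pictures are saved under pics/ and viewed, at most 10 in all, crops included, and the job is handed in when it is done.

Besides the shell and the picture viewer there is one more tool, called after ">>>" in YAML: its name, and indented under it one key for each argument. move_arm: Moves the arm, as the interface text tells. Its arguments: {"type":"object","properties":{"grip":{"type":"array"},"slide":{"type":"array"},"yaw":{"type":"array"},"grip_force":{"type":"number"}},"required":["grip","slide","yaw"]}

```bash
mkdir -p pics
cat > h.py <<'E'
import numpy as np, cv2
from plant import env, optics
def cal(n):
    c=optics.get_calibration(n); K=np.array([[c["fx"],0,c["cx"]],[0,c["fy"],c["cy"]],[0,0,1.]])
    return K,np.array(c["dist_coeffs"],float),np.array(c["pose"])
def ray(n,uv):
    K,d,P=cal(n); p=cv2.undistortPoints(np.array(uv,float).reshape(-1,1,2),K,d).reshape(-1,2)
    return P[:3,3],np.c_[p,np.ones(len(p))]@P[:3,:3].T
def plane(n,uv,z):
    o,r=ray(n,uv); return o+r*((z-o[2])/r[:,2])[:,None]
def proj(n,X):
    K,d,P=cal(n); W=np.linalg.inv(P); return cv2.projectPoints(np.array(X,float).reshape(-1,3),cv2.Rodrigues(W[:3,:3])[0],W[:3,3],K,d)[0].reshape(-1,2)
def snap(n,f,crop=None,s=1):
    im=optics.grab_frame(n); cv2.imwrite('pics/raw_'+f,im[:,:,::-1])
    o=im if crop is None else im[crop[1]:crop[3],crop[0]:crop[2]]
    cv2.imwrite('pics/'+f,cv2.resize(o,None,fx=s,fy=s,interpolation=cv2.INTER_CUBIC)[:,:,::-1]); return im
E
python3 - <<'E'
from h import *
a=snap('top','t0.png');b=snap('scene','s0.png')
cv2.imwrite('pics/both0.png',np.vstack([a,b])[:,:,::-1])
for n in('top','scene'):print(cal(n)[2].round(3).tolist(),cal(n)[0][0,0])
s=env.state();print(s)
E
```

```text
[[-0.02, -0.987, 0.161, 0.372], [-1.0, 0.02, -0.005, 0.048], [0.002, -0.161, -0.987, 1.26], [0.0, 0.0, 0.0, 1.0]] 438.8106413202006
[[-0.761, 0.371, -0.533, 1.289], [0.649, 0.404, -0.645, 0.926], [-0.024, -0.836, -0.548, 0.838], [0.0, 0.0, 0.0, 1.0]] 522.6415637667915
{'t': 0.1, 'q': array([ 9.96806013e-01,  2.17711752e-01,  1.61484393e+00, -1.53154862e-05,
        1.31132083e+00, -1.12197311e-01]), 'joint_vel': array([-0.00050205, -0.00220226, -0.00374305,  0.00082099,  0.0009744 ,
       -0.0004082 ]), 'joint_efforts': array([-1.92089333e-04, -3.98075759e+01, -3.04970026e+01, -1.90692390e-04,
        4.21219578e-03,  8.85463214e-05]), 'tool_pos': array([0.27800052, 0.55884111, 0.20564175]), 'eef_rot': array([-3.13932150e+00, -2.41003864e-04,  2.67980332e+00]), 'ft_force': array([-0.63151786,  0.03890789,  0.07299258]), 'ft_torque': array([-0.01465964,  0.02396001, -0.0030998 ]), 'finger_force': 0.0, 'gripper_width': 0.9987404492469765}
```

View pics/t0.png

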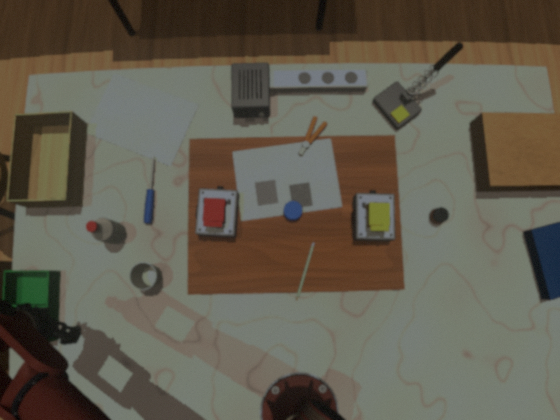

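View pics/s0.png

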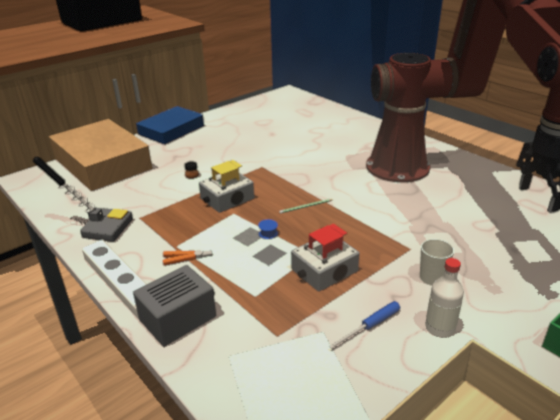

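The top view shows the red box at about (217,213) and the yellow box at about (375,217). The cup is at (146,278), the spray bottle at (103,230) and the reel at (293,211). In the scene view the red guard is at (327,240). Next I'll measure the red box.

Run:
```python
from h import *
a=cv2.imread('pics/raw_t0.png')[:,:,::-1];b=cv2.imread('pics/raw_s0.png')[:,:,::-1]
def red(im,x0,y0,x1,y1):
    h=cv2.cvtColor(np.ascontiguousarray(im),cv2.COLOR_RGB2HSV);m=(((h[...,0]<6)|(h[...,0]>172))&(h[...,1]>170)&(h[...,2]>90)).astype(np.uint8)
    k=np.zeros_like(m);k[y0:y1,x0:x1]=1;m*=k
    n,l,s,c=cv2.connectedComponentsWithStats(m);i=1+s[1:,4].argmax();return (l==i).astype(np.uint8)
m=red(a,190,180,245,245);c=cv2.findContours(m,0,2)[0][0];r=cv2.minAreaRect(c);print('red top',r,m.sum(),cv2.boundingRect(c))
bp=cv2.boxPoints(r);print(plane('top',bp,.109).round(4))
# box top: grey (low-sat) region within wood board
h=cv2.cvtColor(np.ascontiguousarray(a),cv2.COLOR_RGB2HSV);g=((h[...,1]<75)).astype(np.uint8);k=np.zeros_like(g);k[180:245,191:246]=1;g=(g*k)
c=max(cv2.findContours(cv2.morphologyEx(g,cv2.MORPH_CLOSE,np.ones((3,3),np.uint8)),0,2)[0],key=cv2.contourArea)
r=cv2.minAreaRect(c);print('box',r);print(plane('top',cv2.boxPoints(r),.06).round(4),plane('top',[r[0]],.06))
o=[cv2.resize(a[180:250,185:250],(390,420),interpolation=2),cv2.resize(b[215:295,280:370],(405,360),interpolation=2)]
o[1]=cv2.copyMakeBorder(o[1],0,60,0,0,0);cv2.imwrite('pics/z0.png',np.hstack(o)[:,:,::-1])
```

```text
red top ((216.0294189453125, 223.8823699951172), (5.820855140686035, 1.697749376296997), 14.03624439239502) 8 (213, 223, 7, 3)
[[0.5157 0.2189 0.109 ]
 [0.5201 0.2178 0.109 ]
 [0.516  0.2028 0.109 ]
 [0.5117 0.2039 0.109 ]]
box ((220.0, 208.5), (57.0, 50.0), 90.0)
[[0.6473 0.2776 0.06  ]
 [0.6442 0.1367 0.06  ]
 [0.4842 0.138  0.06  ]
 [0.4867 0.2759 0.06  ]] [[0.56476548 0.20676321 0.06      ]]
```

View pics/z0.png

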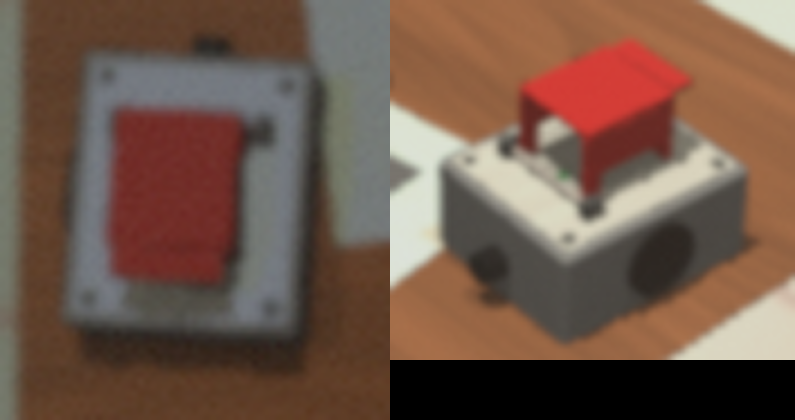

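The crop shows the box top corners at crop (85,52), (318,65), (300,338), (65,322). The red roof's rear corners are at (113,108) and (243,113), and the lip's front corners at (110,278) and (225,283). The guard is shut.

```bash
cat >> h.py <<'E'
def box(): 
    d=np.load('box.npz'); return d['o'],float(d['a'])
def b2w(p):
    o,a=box(); R=np.array([[np.cos(a),-np.sin(a),0],[np.sin(a),np.cos(a),0],[0,0,1]]); return np.atleast_2d(p)@R.T+np.r_[o,0]
E
python3 - <<'E'
from h import *
T=lambda l:np.array(l)/6.+[185,180]-.4
P=plane('top',T([(85,52),(318,65),(300,338),(65,322)]),.06)
print(P.round(4)); e=[P[0]-P[3],P[1]-P[2]];w=[P[0]-P[1],P[3]-P[2]]
print('len',[np.linalg.norm(x).round(4) for x in e+w],'ang',[np.arctan2(x[1],x[0]).round(4) for x in e],[np.arctan2(-x[0],x[1]).round(4) for x in w])
L=plane('top',T([(113,108),(243,113),(225,283),(110,278)]),.109);print('roof',L.round(4))
# Procrustes fit on the box corners and the guard corners
M=np.array([[65,55],[65,-55],[-65,-55],[-65,55],[30,28],[30,-28],[-47,-25],[-47,25]])/1000
W=np.r_[P,L][:,:2]
mc,wc=M.mean(0),W.mean(0);A,B=M-mc,W-wc
a=np.arctan2((A[:,0]*B[:,1]-A[:,1]*B[:,0]).sum(),(A*B).sum());R=np.array([[np.cos(a),-np.sin(a)],[np.sin(a),np.cos(a)]])
o=wc-R@mc;print('o',o,'a',a,'res mm',((W-M@R.T-o)*1000).round(1).tolist())
np.savez('box.npz',o=o,a=a)
S=np.array([(300,80),(240,40),(130,90),(200,137),(176,265),(357,170),(50,165)])/4.5+[280,215]
print('scene pix',S.round(1).tolist(),'model',proj('scene',b2w(np.array([[-47,25,109],[-47,-25,109],[30,-28,109],[30,28,109],[65,55,60],[-65,55,60],[65,-55,60]])/1000)).round(1).tolist())
print('hinge',b2w([.03,0,.064]),'lip',b2w([-.047,0,.107]))
E
```

```text
[[0.6234 0.2666 0.06  ]
 [0.6148 0.1576 0.06  ]
 [0.4877 0.1665 0.06  ]
 [0.497  0.2748 0.06  ]]
len [np.float64(0.1266), np.float64(0.1275), np.float64(0.1094), np.float64(0.1087)] ang [np.float64(-0.0644), np.float64(-0.0703)] [np.float64(-0.0779), np.float64(-0.0857)]
roof [[0.5873 0.2449 0.109 ]
 [0.5838 0.1867 0.109 ]
 [0.5079 0.1947 0.109 ]
 [0.511  0.2457 0.109 ]]
o [0.55586051 0.21688801] a -0.07047255978488104 res mm [[-1.2, -0.5], [-2.0, 0.1], [0.5, -0.1], [2.1, -1.5], [-0.4, 2.2], [0.0, -0.2], [0.7, -0.6], [0.3, 0.6]]
scene pix [[346.7, 232.8], [333.3, 223.9], [308.9, 235.0], [324.4, 245.4], [319.1, 273.9], [359.3, 252.8], [291.1, 251.7]] model [[346.8, 230.4], [332.9, 221.2], [307.9, 231.9], [323.2, 242.9], [318.8, 271.1], [359.8, 249.8], [289.7, 248.3]]
hinge [[0.58578605 0.21477559 0.064     ]] lip [[0.50897718 0.22019748 0.107     ]]
```

>>> move_arm:
  grip: [-1,-1,-1,-1,-1,-1]
  slide:
    - [0,0,-0.05]
    - [0,0,-0.1]
    - [0,0,-0.1]
    - [0,0,-0.1]
    - [0,0,-0.1]
    - [0,0,-0.1]
  yaw: [0,-0.13,-0.26,-0.39,-0.39,-0.39]

```text
t: 0.85
tool_pos: [0.2783, 0.5593, 0.3062]
eef_rot: [-3.141, -0.001, 3.068]
ft_force: [-0.0, -1.0, 0.1]
gripper_width: 0.001
finger_force: 0.0
```

```bash
cat >> h.py <<'E'
def tool():
    s=env.state();o,a=box();d=np.array(s['tool_pos'])-np.r_[o,0];c,q=np.cos(a),np.sin(a)
    print('t %.2f'%s['t'],'TCP in box (mm)',(1000*np.array([c*d[0]+q*d[1],-q*d[0]+c*d[1],d[2]])).round(1),'rot',s['eef_rot'].round(3),'F',s['ft_force'].round(2),'w',round(s['gripper_width'],3));return s
E
python3 - <<'E'
from h import *
tool()
E
```

```text
t 0.85 TCP in box (mm) [-301.   322.   306.2] rot [-3.141e+00 -1.000e-03  3.068e+00] F [-0.05 -0.96  0.12] w 0.001
```

>>> move_arm:
  grip: [-1,-1,-1,-1,-1,-1,-1,-1,-1,-1,-1,-1]
  slide:
    - [-0.03,-0.045,0]
    - [-0.06,-0.09,0]
    - [-0.09,-0.135,0]
    - [-0.12,-0.18,0]
    - [-0.15,-0.225,0]
    - [-0.18,-0.27,0]
    - [-0.216,-0.322,0]
    - [-0.216,-0.322,0.05]
    - [-0.216,-0.322,0.1]
    - [-0.216,-0.322,0.14]
    - [-0.216,-0.322,0.14]
    - [-0.216,-0.322,0.14]
  yaw: [0,0,0,0,0,0,0,0,0,0,0,0]

```text
t: 2.35
tool_pos: [0.4719, 0.2233, 0.1685]
eef_rot: [3.141, 0.002, 3.069]
ft_force: [0.5, -0.2, 0.5]
gripper_width: -0.003
finger_force: 0.0
```

Run:
```python
from h import *
s=tool()
a=snap('top','t1.png');b=snap('scene','s1.png')
p=np.array(s['tool_pos']);tip=p-[0,0,.014]
print('tip',proj('scene',tip),proj('top',tip))
b=np.ascontiguousarray(b);x,y=270,150
o=cv2.resize(b[y:y+140,x:x+120],None,fx=4,fy=4,interpolation=2)
u=(proj('scene',[tip])[0]-[x,y]+.5)*4;cv2.drawMarker(o,tuple(int(v) for v in u),(0,255,0),0,14,1)
for q in proj('scene',b2w(np.array([[-47,25,109],[-47,-25,109],[30,-28,109],[30,28,109],[-65,55,60],[65,55,60],[65,-55,60]])/1000)):
    cv2.drawMarker(o,tuple(int(v) for v in (q-[x,y]+.5)*4),(0,255,255),1,10,1)
cv2.imwrite('pics/s1c.png',o[:,:,::-1])
```

```text
t 2.35 TCP in box (mm) [-84.2   0.5 168.5] rot [3.141e+00 2.000e-03 3.069e+00] F [ 0.47 -0.16  0.5 ] w -0.003
tip [[352.20406992 204.8581416 ]] [[208.6009931  239.04064734]]
```

View pics/s1c.png

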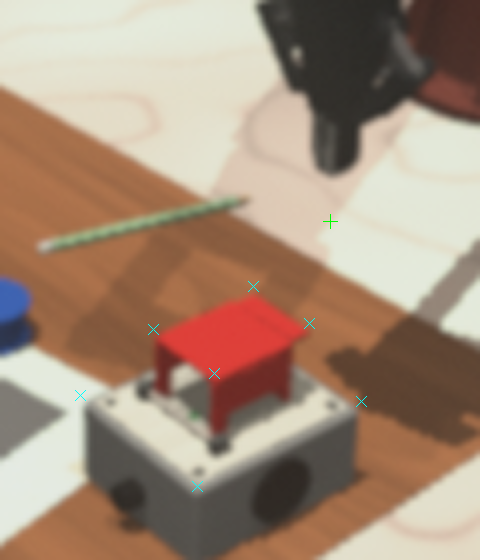

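The fingertip is at about (335,172) in the crop, but the prediction was (330,221). That is 12 px too high. The box is also about 2.5 px lower than the model. I'll take another picture now the arm is at rest.

Run:
```python
from h import *
s=tool()
b=snap('scene','s2.png');a=snap('top','t2.png');s=tool();tip=np.array(s['tool_pos'])-[0,0,.014]
def crop(im,n,x,y,w,h,f):
    o=cv2.resize(np.ascontiguousarray(im[y:y+h,x:x+w]),None,fx=f,fy=f,interpolation=2)
    for q in proj(n,[tip,tip+[0,0,.03],tip+[0,0,.1]]): cv2.drawMarker(o,tuple(int(v) for v in (q-[x,y]+.5)*f),(0,255,0),0,14,1)
    return o
o=np.hstack([crop(b,'scene',270,130,100,140,4),crop(a,'top',160,170,95,140,4)])
cv2.imwrite('pics/c2.png',o[:,:,::-1])
```

```text
t 2.45 TCP in box (mm) [-83.4   0.9 169.7] rot [3.14  0.005 3.07 ] F [-0.92  0.16  0.34] w 0.002
t 2.55 TCP in box (mm) [-83.7   0.7 169.4] rot [3.14  0.004 3.07 ] F [-0.39  1.73 -0.02] w 0.0
```

View pics/c2.png

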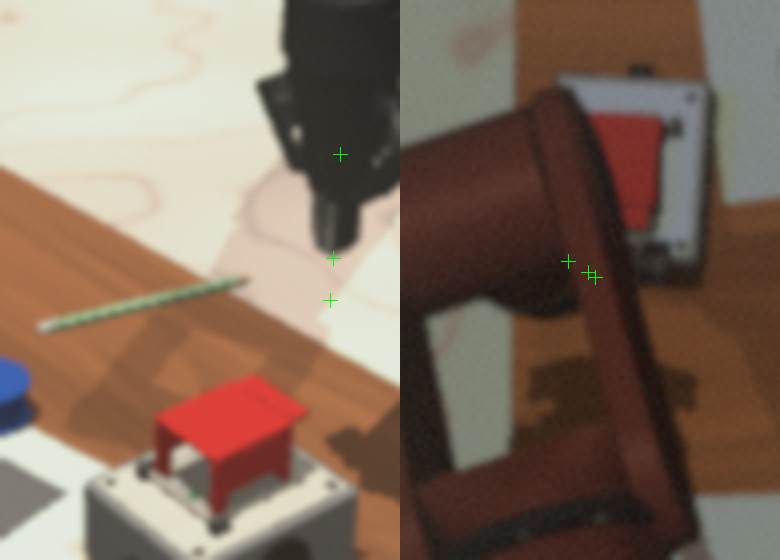

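The fingertip is at (335,250) in the crop, against (330,300) predicted. I'll check this offset against the start pictures, where both cameras see the gripper.

Run:
```python
from h import *
from scipy.spatial.transform import Rotation as Ro
p=np.array([.278,.5588,.2056]);R=Ro.from_euler('xyz',[-3.1393,0,2.6798]).as_matrix()
pts=[p+R@np.array(v) for v in([0,.0425,.001],[0,-.0425,.001],[0,0,-.059],[0,0,.001])]
def crop(f,n,x,y,w,h,k):
    im=cv2.imread(f);o=cv2.resize(im[y:y+h,x:x+w],None,fx=k,fy=k,interpolation=2);o=cv2.convertScaleAbs(o,alpha=1.8,beta=10)
    for q in proj(n,pts): cv2.drawMarker(o,tuple(int(v) for v in (q-[x,y]+.5)*k),(0,255,0),0,14,1)
    return o
cv2.imwrite('pics/c0.png',np.hstack([crop('pics/raw_s0.png','scene',460,110,100,140,4),crop('pics/raw_t0.png','top',0,260,100,140,4)]))
for n in('top','scene'):print(optics.get_calibration(n))
```

```text
{'fx': 438.8106413202006, 'fy': 438.8106413202006, 'cx': 279.309878217024, 'cy': 206.28913429802265, 'dist_coeffs': array([-0.12112376,  0.        ,  0.        ,  0.        ,  0.        ]), 'pose': array([[-0.02044103, -0.98676691,  0.16085155,  0.37203835],
       [-0.99978908,  0.01985471, -0.00525171,  0.04848519],
       [ 0.00198856, -0.16092497, -0.98696464,  1.26036579],
       [ 0.        ,  0.        ,  0.        ,  1.        ]])}
{'fx': 522.6415637667915, 'fy': 522.6415637667915, 'cx': 277.03154191219585, 'cy': 211.08190176294391, 'dist_coeffs': array([0.02118959, 0.        , 0.        , 0.        , 0.        ]), 'pose': array([[-0.76050161,  0.37101939, -0.53289954,  1.28887967],
       [ 0.64888272,  0.4035732 , -0.64504255,  0.9264563 ],
       [-0.02425932, -0.8363452 , -0.54766614,  0.8382692 ],
       [ 0.        ,  0.        ,  0.        ,  1.        ]])}
```

View pics/c0.png

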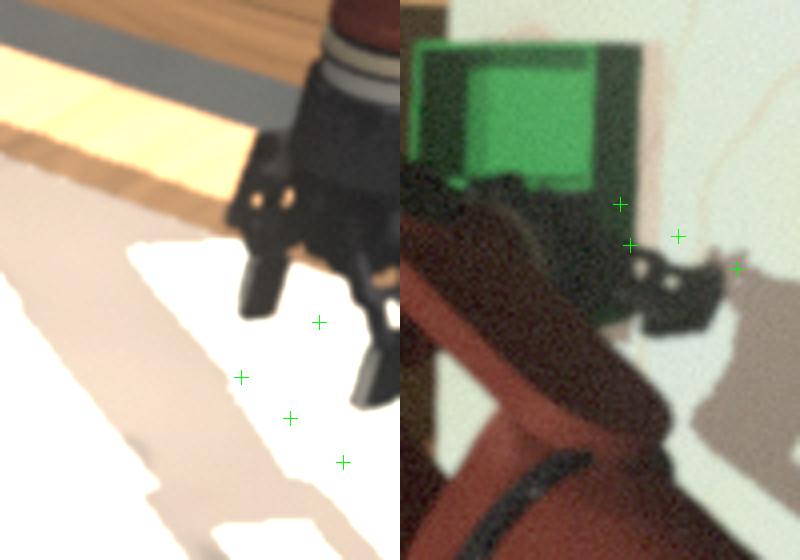

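The fingers appear about 35 mm from where the model puts them, in both poses. I'll settle this with a gentle touch on the clear bench in front of the box. Touching fixes z, and the camera ray then gives x and y.

>>> move_arm:
  grip: [-1,-1,-1,-1,-1,-1]
  slide:
    - [0.03,0,0]
    - [0.03,0,0.03]
    - [0.03,0,0.06]
    - [0.03,0,0.085]
    - [0.03,0,0.1]
    - [0.03,0,0.1]
  yaw: [0,0,0,0,0,0]

```text
t: 3.3
tool_pos: [0.4405, 0.2249, 0.0665]
eef_rot: [-3.141, -0.001, 3.07]
ft_force: [-0.5, -0.6, 0.2]
gripper_width: 0.005
finger_force: 0.0
```

Run:
```python
from h import *
s=tool();tip=np.array(s['tool_pos'])-[0,0,.014]
b=snap('scene','s3.png')
def crop(im,n,x,y,w,h,f,P):
    o=cv2.resize(np.ascontiguousarray(im[y:y+h,x:x+w]),None,fx=f,fy=f,interpolation=2)
    for q in proj(n,P): cv2.drawMarker(o,tuple(int(v) for v in (q-[x,y]+.5)*f),(0,255,0),0,14,1)
    return o
a=cv2.imread('pics/raw_t0.png')[:,:,::-1]
o=np.hstack([crop(b,'scene',290,130,120,140,4,[tip,[0,0,0]]),crop(b,'scene',360,90,80,140,4,[[0,0,0]])])
cv2.imwrite('pics/c3.png',o[:,:,::-1]);print(proj('scene',[[0,0,0],tip]),proj('top',[[0,0,0]]))
```

```text
t 3.30 TCP in box (mm) [-1.156e+02 -1.000e-01  6.650e+01] rot [-3.141e+00 -1.000e-03  3.070e+00] F [-0.54 -0.62  0.21] w 0.005
[[396.89826971 165.75780577]
 [358.92577521 234.30031136]] [[298.59948722 411.15421963]]
```

View pics/c3.png

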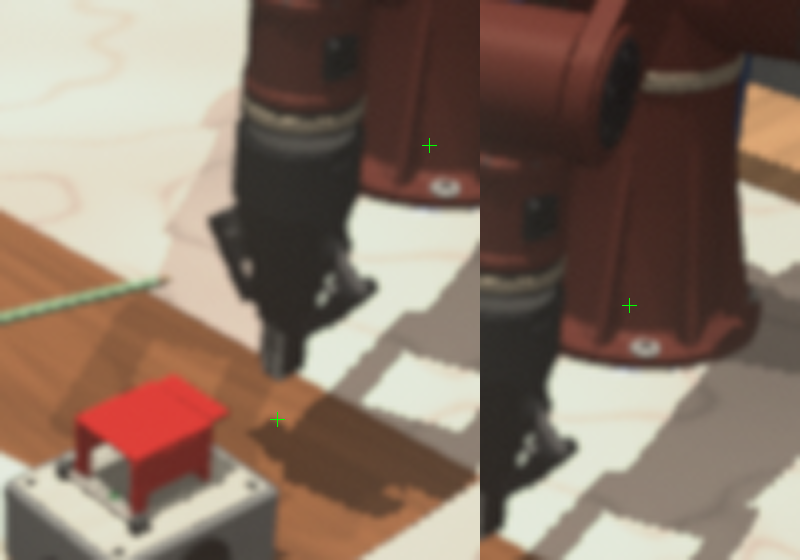

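The base axis agrees with the calibration. The fingertip is at (282,375) in the crop, still 11 px above the predicted (277,419). I'll keep descending.

>>> move_arm:
  grip: [-1,-1,-1,-1,-1]
  slide:
    - [0,0,0.02]
    - [0,0,0.035]
    - [0,0,0.043]
    - [0,0,0.048]
    - [0,0,0.048]
  yaw: [0,0,0,0,0]

```text
t: 3.98
tool_pos: [0.4408, 0.225, 0.0187]
eef_rot: [-3.141, -0.0, 3.07]
ft_force: [-0.2, 0.8, -0.3]
gripper_width: -0.0
finger_force: 0.0
```

>>> move_arm:
  grip: [-1,-1,-1,-1]
  slide:
    - [0,0,0.003]
    - [0,0,0.006]
    - [0,0,0.008]
    - [0,0,0.008]
  yaw: [0,0,0,0]

```text
t: 4.47
tool_pos: [0.4407, 0.225, 0.0107]
eef_rot: [-3.141, -0.0, 3.07]
ft_force: [0.6, 0.7, 0.1]
gripper_width: -0.001
finger_force: 0.0
```

Run:
```python
from h import *
s=tool();tip=np.array(s['tool_pos'])-[0,0,.014]
b=snap('scene','s4.png');x,y,f=290,150,4
o=cv2.resize(np.ascontiguousarray(b[y:y+140,x:x+120]),None,fx=f,fy=f,interpolation=2)
for q in proj('scene',[tip]): print(q);cv2.drawMarker(o,tuple(int(v) for v in (q-[x,y]+.5)*f),(0,255,0),0,14,1)
cv2.imwrite('pics/c4.png',o[:,:,::-1])
```

```text
t 4.47 TCP in box (mm) [-115.4   -0.    10.7] rot [-3.141 -0.     3.07 ] F [0.6  0.69 0.07] w -0.001
[357.57410559 251.70026178]
```

View pics/c4.png

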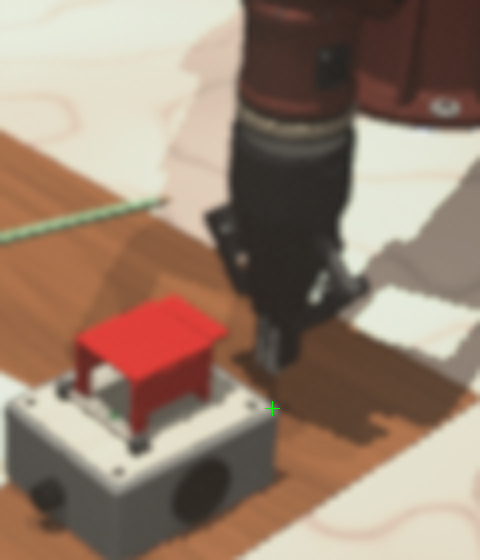

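The fingertip is at (277,370) in the crop and still clear of its shadow, and there is no contact force. So the tip really is higher than stated, and I'll go on down.

>>> move_arm:
  grip: [-1,-1,-1,-1]
  slide:
    - [0,0,0.005]
    - [0,0,0.01]
    - [0,0,0.014]
    - [0,0,0.014]
  yaw: [0,0,0,0]

```text
t: 5.03
tool_pos: [0.4403, 0.2249, -0.0037]
eef_rot: [-3.141, -0.001, 3.07]
ft_force: [0.4, 0.0, 0.1]
gripper_width: 0.001
finger_force: 0.0
```

>>> move_arm:
  grip: [-1,-1,-1,-1]
  slide:
    - [0,0,0.002]
    - [0,0,0.004]
    - [0,0,0.006]
    - [0,0,0.006]
  yaw: [0,0,0,0]

```text
t: 5.52
tool_pos: [0.4407, 0.225, -0.0093]
eef_rot: [-3.141, -0.0, 3.07]
ft_force: [0.2, -0.1, -0.9]
gripper_width: 0.003
finger_force: 0.0
```

>>> move_arm:
  grip: [-1,-1,-1,-1]
  slide:
    - [0,0,0.002]
    - [0,0,0.004]
    - [0,0,0.005]
    - [0,0,0.005]
  yaw: [0,0,0,0]

```text
t: 6.02
tool_pos: [0.4408, 0.225, -0.0142]
eef_rot: [-3.141, -0.0, 3.07]
ft_force: [-0.6, 0.1, 0.5]
gripper_width: -0.004
finger_force: 0.0
```

>>> move_arm:
  grip: [-1,-1,-1]
  slide:
    - [0,0,0.002]
    - [0,0,0.003]
    - [0,0,0.003]
  yaw: [0,0,0]

```text
t: 6.4
tool_pos: [0.4408, 0.225, -0.0172]
eef_rot: [-3.141, -0.0, 3.07]
ft_force: [-0.7, 0.1, -0.1]
gripper_width: -0.0
finger_force: 0.0
```

>>> move_arm:
  grip: [-1,-1,-1]
  slide:
    - [0,0,0.001]
    - [0,0,0.002]
    - [0,0,0.002]
  yaw: [0,0,0]

```text
t: 6.78
tool_pos: [0.4408, 0.225, -0.0192]
eef_rot: [-3.141, -0.0, 3.07]
ft_force: [0.3, -0.1, 0.1]
gripper_width: 0.001
finger_force: 0.0
```

>>> move_arm:
  grip: [-1,-1,-1]
  slide:
    - [0,0,0.001]
    - [0,0,0.002]
    - [0,0,0.002]
  yaw: [0,0,0]

```text
t: 7.15
tool_pos: [0.4408, 0.225, -0.0212]
eef_rot: [-3.141, -0.0, 3.07]
ft_force: [-0.2, -0.4, 0.3]
gripper_width: -0.002
finger_force: 0.0
```

>>> move_arm:
  grip: [-1,-1,-1]
  slide:
    - [0,0,0.001]
    - [0,0,0.002]
    - [0,0,0.002]
  yaw: [0,0,0]

```text
t: 7.52
tool_pos: [0.4408, 0.225, -0.0232]
eef_rot: [-3.142, -0.0, 3.07]
ft_force: [0.3, 0.5, -0.8]
gripper_width: -0.001
finger_force: 0.0
```

>>> move_arm:
  grip: [-1,-1,-1]
  slide:
    - [0,0,0.001]
    - [0,0,0.002]
    - [0,0,0.002]
  yaw: [0,0,0]

```text
t: 7.9
tool_pos: [0.441, 0.2251, -0.0243]
eef_rot: [-3.141, -0.001, 3.07]
ft_force: [-1.9, -1.6, 6.3]
gripper_width: 0.001
finger_force: 3.1
```

>>> move_arm:
  grip: [-1,-1,-1]
  slide:
    - [0,0,0.001]
    - [0,0,0.002]
    - [0,0,0.002]
  yaw: [0,0,0]

```text
t: 8.28
tool_pos: [0.441, 0.2251, -0.0244]
eef_rot: [-3.141, -0.002, 3.07]
ft_force: [-8.1, -3.0, 22.0]
gripper_width: -0.002
finger_force: 10.6
```

>>> move_arm:
  grip: [-1,-1,-1]
  slide:
    - [0,0,0.001]
    - [0,0,0.002]
    - [0,0,0.002]
  yaw: [0,0,0]

```text
t: 8.65
tool_pos: [0.441, 0.2251, -0.0245]
eef_rot: [-3.14, -0.003, 3.07]
ft_force: [-13.6, -4.7, 35.9]
gripper_width: 0.005
finger_force: 18.1
```

Run:
```python
from h import *
s=tool()
snap('scene','s5.png')
for z in(0,.02,.034,.04,.045):
  print(z,'s3',plane('scene',[[360.5,223.75]],z+.0558).round(4),'s4',plane('scene',[[359.2,242.5]],z).round(4))
```

```text
t 8.65 TCP in box (mm) [-1.152e+02  1.000e-01 -2.450e+01] rot [-3.14e+00 -3.00e-03  3.07e+00] F [-13.57  -4.71  35.87] w 0.005
0 s3 [[0.4058 0.1989 0.0558]] s4 [[0.4111 0.2037 0.    ]]
0.02 s3 [[0.4284 0.2175 0.0758]] s4 [[0.432  0.2209 0.02  ]]
0.034 s3 [[0.4442 0.2305 0.0898]] s4 [[0.4467 0.233  0.034 ]]
0.04 s3 [[0.451  0.2361 0.0958]] s4 [[0.453  0.2381 0.04  ]]
0.045 s3 [[0.4566 0.2407 0.1008]] s4 [[0.4582 0.2425 0.045 ]]
```

The bench touch happened at a measured TCP z of -0.024. So the fingertip's true z is TCP z + 24 mm, and x and y agree with the top-camera model. Next I'll go to just in front of the lip with the tip at z of about 97 mm.

>>> move_arm:
  grip: [-1,-1,-1,-1,-1,-1]
  slide:
    - [0,0,-0.05]
    - [0,0,-0.102]
    - [-0.02,0,-0.102]
    - [-0.05,0,-0.102]
    - [-0.05,0,-0.102]
    - [-0.05,0,-0.102]
  yaw: [0,0,0,0,0,0]

```text
t: 9.45
tool_pos: [0.4895, 0.2212, 0.0722]
eef_rot: [-3.141, -0.002, 3.07]
ft_force: [-0.7, -0.1, -0.9]
gripper_width: 0.0
finger_force: 0.0
```

Run:
```python
from h import *
s=tool();tip=np.array(s['tool_pos'])+[0,0,.024]
b=snap('scene','s6.png');x,y,f=280,150,4
o=cv2.resize(np.ascontiguousarray(b[y:y+120,x:x+120]),None,fx=f,fy=f,interpolation=2)
for q in proj('scene',[tip]): print(q);cv2.drawMarker(o,tuple(int(v) for v in (q-[x,y]+.5)*f),(0,255,0),0,14,1)
cv2.imwrite('pics/c6.png',o[:,:,::-1])
```

```text
t 9.45 TCP in box (mm) [-66.5  -0.3  72.2] rot [-3.141e+00 -2.000e-03  3.070e+00] F [-0.69 -0.09 -0.9 ] w 0.0
[345.40831582 227.09118664]
```

View pics/c6.png

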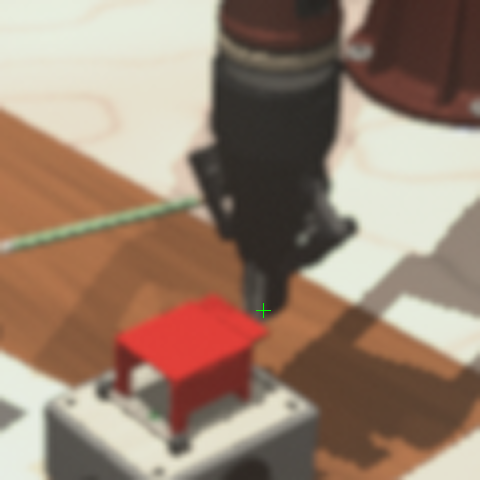

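The fingertip, at about (265,315) in the crop, is just in front of the lip, whose middle is at about (239,312). The new z offset fits. Now I'll start pushing the lip up along its arc.

>>> move_arm:
  grip: [-1,-1,-1,-1,-1,-1,-1]
  slide:
    - [-0.005,0,0]
    - [-0.01,0,0]
    - [-0.015,0,-0.008]
    - [-0.02,0,-0.0155]
    - [-0.026,0,-0.022]
    - [-0.032,0,-0.028]
    - [-0.032,0,-0.028]
  yaw: [0,0,0,0,0,0,0]

```text
t: 10.38
tool_pos: [0.5245, 0.2193, 0.1021]
eef_rot: [3.141, 0.003, 3.069]
ft_force: [0.1, 0.3, -1.0]
gripper_width: 0.002
finger_force: 0.1
```

```bash
cat >> h.py <<'E'
def guard(f):
    im=snap('scene',f);h=cv2.cvtColor(np.ascontiguousarray(im),cv2.COLOR_RGB2HSV)
    m=(((h[...,0]<6)|(h[...,0]>172))&(h[...,1]>170)&(h[...,2]>70)).astype(np.uint8);k=np.zeros_like(m);k[170:275,270:375]=1;m*=k
    n,l,s,c=cv2.connectedComponentsWithStats(m);i=1+s[1:,4].argmax();print('guard red bbox',s[i],c[i].round(1))
    P={}
    for th in(0,.4,.8,1.2,1.65):
        M=np.array([[x*np.cos(th)+z*np.sin(th)+30,y,-x*np.sin(th)+z*np.cos(th)+64] for x,z,w in((-77,43,25),(-62,45,28),(-62,0,28),(0,45,28),(0,0,28)) for y in(-w,w)])/1000
        q=proj('scene',b2w(M))+[0,2.6];print('  model',th,q.min(0).round(),(q.max(0)-q.min(0)).round())
E
python3 -c "
from h import *
tool();guard('g0.png')"
```

```text
t 10.38 TCP in box (mm) [-31.4   0.2 102.1] rot [3.141e+00 3.000e-03 3.069e+00] F [ 0.06  0.3  -1.04] w 0.002
guard red bbox [303 218  36  32 674] [321.3 234.1]
  model 0 [308. 224.] [39. 36.]
  model 0.4 [302. 219.] [39. 42.]
  model 0.8 [297. 218.] [40. 43.]
  model 1.2 [294. 222.] [36. 40.]
  model 1.65 [291. 229.] [31. 40.]
```

The guard's red outline matches the model at about 0.4 rad, so it is lifting as planned. I'll continue the arc.

>>> move_arm:
  grip: [-1,-1,-1,-1,-1,-1,-1,-1,-1,-1]
  slide:
    - [-0.007,0,-0.005]
    - [-0.015,0,-0.009]
    - [-0.023,0,-0.013]
    - [-0.031,0,-0.016]
    - [-0.04,0,-0.018]
    - [-0.048,0,-0.019]
    - [-0.057,0,-0.019]
    - [-0.064,0,-0.019]
    - [-0.064,0,-0.019]
    - [-0.064,0,-0.019]
  yaw: [0,0,0,0,0,0,0,0,0,0]

```text
t: 11.68
tool_pos: [0.5862, 0.2146, 0.1197]
eef_rot: [-3.141, -0.001, 3.07]
ft_force: [1.0, 0.4, 0.3]
gripper_width: -0.003
finger_force: 0.0
```

>>> move_arm:
  grip: [-1,-1,-1,-1,-1,-1]
  slide:
    - [0.02,0,0]
    - [0.05,0,0]
    - [0.08,0,0]
    - [0.08,0,0]
    - [0.08,0,0]
    - [0.08,0,0]
  yaw: [0,0,0,0,0,0]

```text
t: 12.42
tool_pos: [0.5079, 0.2203, 0.1203]
eef_rot: [3.141, 0.001, 3.07]
ft_force: [0.1, -0.1, 0.5]
gripper_width: 0.0
finger_force: 0.0
```

```bash
python3 -c "
from h import *
tool();guard('g1.png')"
```

```text
t 12.43 TCP in box (mm) [-4.810e+01  1.000e-01  1.203e+02] rot [3.141e+00 1.000e-03 3.070e+00] F [ 0.1  -0.09  0.52] w 0.0
guard red bbox [293 230  27  20 282] [307.1 238.5]
  model 0 [308. 224.] [39. 36.]
  model 0.4 [302. 219.] [39. 42.]
  model 0.8 [297. 218.] [40. 43.]
  model 1.2 [294. 222.] [36. 40.]
  model 1.65 [291. 229.] [31. 40.]
```

The guard is fully back; its outline matches 1.65 rad. Next I'll lower the finger in front of the toggle and push it towards the hinge.

>>> move_arm:
  grip: [-1,-1,-1,-1,-1,-1,-1,-1,-1,-1]
  slide:
    - [0,0,0.04]
    - [0,0,0.065]
    - [0,0,0.073]
    - [0,0,0.073]
    - [-0.008,0,0.073]
    - [-0.015,0,0.073]
    - [-0.022,0,0.073]
    - [-0.029,0,0.073]
    - [-0.034,0,0.073]
    - [-0.034,0,0.073]
  yaw: [0,0,0,0,0,0,0,0,0,0]

```text
t: 13.72
tool_pos: [0.5414, 0.2178, 0.0469]
eef_rot: [3.142, 0.001, 3.07]
ft_force: [0.3, -0.1, 0.1]
gripper_width: -0.001
finger_force: 0.1
```

```bash
python3 -c "
from h import *
tool()"
```

```text
t 13.72 TCP in box (mm) [-14.5  -0.1  46.9] rot [3.142e+00 1.000e-03 3.070e+00] F [ 0.3  -0.13  0.08] w -0.001
```

>>> move_arm:
  grip: [-1,-1,-1]
  slide:
    - [-0.001,0,0]
    - [-0.002,0,0]
    - [-0.002,0,0]
  yaw: [0,0,0]

```text
t: 14.1
tool_pos: [0.5421, 0.2177, 0.0467]
eef_rot: [-3.141, -0.001, 3.07]
ft_force: [-2.6, 1.3, 1.0]
gripper_width: -0.001
finger_force: 1.3
```

>>> move_arm:
  grip: [-1,-1,-1]
  slide:
    - [-0.001,0,0]
    - [-0.002,0,0]
    - [-0.002,0,0]
  yaw: [0,0,0]

```text
t: 14.48
tool_pos: [0.5443, 0.2175, 0.0467]
eef_rot: [-3.141, -0.001, 3.07]
ft_force: [-2.2, -0.5, 0.7]
gripper_width: -0.0
finger_force: 1.5
```

>>> move_arm:
  grip: [-1,-1,-1]
  slide:
    - [-0.001,0,0]
    - [-0.002,0,0]
    - [-0.002,0,0]
  yaw: [0,0,0]

```text
t: 14.85
tool_pos: [0.5446, 0.2175, 0.0465]
eef_rot: [-3.141, -0.005, 3.07]
ft_force: [-6.7, 0.7, 4.0]
gripper_width: -0.004
finger_force: 3.8
```

The toggle moved at about 2 N, then met a stop at box x of about -11.3 mm. The predicted ON position is -11.4. One more small press will seat it, then I'll retreat.

>>> move_arm:
  grip: [-1,-1,-1]
  slide:
    - [-0.001,0,0]
    - [-0.002,0,0]
    - [-0.002,0,0]
  yaw: [0,0,0]

```text
t: 15.22
tool_pos: [0.5447, 0.2175, 0.0464]
eef_rot: [-3.141, -0.009, 3.07]
ft_force: [-10.1, 1.3, 6.1]
gripper_width: -0.003
finger_force: 6.2
```

>>> move_arm:
  grip: [-1,-1,-1,-1,-1,-1]
  slide:
    - [0.01,0,0]
    - [0.03,0,0]
    - [0.03,0,-0.05]
    - [0.03,0,-0.1]
    - [0.03,0,-0.14]
    - [0.03,0,-0.14]
  yaw: [0,0,0,0,0,0]

```text
t: 15.98
tool_pos: [0.5233, 0.2204, 0.1926]
eef_rot: [3.138, 0.013, 3.07]
ft_force: [0.8, -0.4, -1.2]
gripper_width: 0.005
finger_force: 0.0
```

Run:
```python
from h import *
tool();guard('g2.png')
b=cv2.imread('pics/raw_g2.png');x,y,f=275,190,6
o=cv2.resize(b[y:y+95,x:x+100],None,fx=f,fy=f,interpolation=2)
for z,c in((-13.6,(255,255,0)),(5.6,(0,255,0))):
  q=proj('scene',b2w(np.array([z,0,81.8])/1000))[0]+[0,2.6];cv2.drawMarker(o,tuple(int(v) for v in (q-[x,y]+.5)*f),c,1,10,1)
cv2.imwrite('pics/c7.png',o)
```

```text
t 15.97 TCP in box (mm) [-32.7   1.2 192.6] rot [3.138 0.013 3.07 ] F [ 0.77 -0.44 -1.22] w 0.005
guard red bbox [293 230  27  20 282] [307.1 238.5]
  model 0 [308. 224.] [39. 36.]
  model 0.4 [302. 219.] [39. 42.]
  model 0.8 [297. 218.] [40. 43.]
  model 1.2 [294. 222.] [36. 40.]
  model 1.65 [291. 229.] [31. 40.]
```

View pics/c7.png

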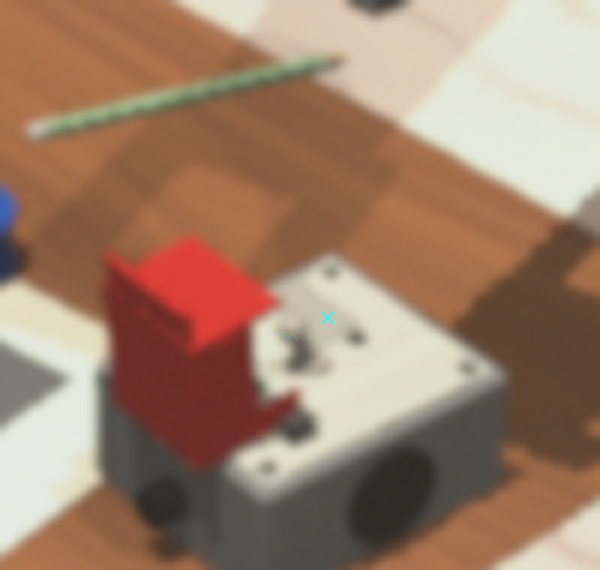

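The toggle's ball end, at about (295,340) in the crop, is on the ON mark at (291,334). The guard stands open. Next I'll go over the top to behind the guard.

>>> move_arm:
  grip: [-1,-1,-1,-1,-1,-1,-1,-1]
  slide:
    - [-0.04,0,0]
    - [-0.08,0,0]
    - [-0.12,0,0]
    - [-0.14,0,0]
    - [-0.14,0,0.04]
    - [-0.14,0,0.08]
    - [-0.14,0,0.08]
    - [-0.14,0,0.08]
  yaw: [0,0,0,0,0,0,0,0]

```text
t: 17.02
tool_pos: [0.6585, 0.2093, 0.1069]
eef_rot: [-3.141, 0.0, 3.07]
ft_force: [0.7, -0.2, 0.9]
gripper_width: -0.001
finger_force: 0.0
```

```bash
python3 -c "
from h import *
tool()"
```

```text
t 17.02 TCP in box (mm) [103.   -0.3 106.9] rot [-3.141  0.     3.07 ] F [ 0.72 -0.2   0.93] w -0.001
```

>>> move_arm:
  grip: [-1,-1,-1,-1,-1,-1,-1,-1,-1,-1]
  slide:
    - [0.01,0,0]
    - [0.018,0,0]
    - [0.026,0,0]
    - [0.034,0,0]
    - [0.042,0,0]
    - [0.05,0,0]
    - [0.058,0,0]
    - [0.066,0,0]
    - [0.074,0,0]
    - [0.074,0,0]
  yaw: [0,0,0,0,0,0,0,0,0,0]

```text
t: 18.27
tool_pos: [0.5836, 0.2148, 0.1066]
eef_rot: [-3.141, -0.001, 3.07]
ft_force: [0.4, -0.5, 0.3]
gripper_width: 0.004
finger_force: 0.0
```

```bash
python3 -c "
from h import *
tool();guard('g3.png')"
```

```text
t 18.27 TCP in box (mm) [ 27.8  -0.2 106.6] rot [-3.141e+00 -1.000e-03  3.070e+00] F [ 0.39 -0.53  0.25] w 0.004
guard red bbox [301 221  33  33 486] [318.3 237.5]
  model 0 [308. 224.] [39. 36.]
  model 0.4 [302. 219.] [39. 42.]
  model 0.8 [297. 218.] [40. 43.]
  model 1.2 [294. 222.] [36. 40.]
  model 1.65 [291. 229.] [31. 40.]
```

Below 0.85 and dropping. I'll lift straight up, wait, and check.

>>> move_arm:
  grip: [-1,-1,-1,-1,-1,-1,-1,-1,-1,-1,-1,-1]
  slide:
    - [0,0,-0.05]
    - [0,0,-0.1]
    - [0,0,-0.12]
    - [0,0,-0.12]
    - [0,0,-0.12]
    - [0,0,-0.12]
    - [0,0,-0.12]
    - [0,0,-0.12]
    - [0,0,-0.12]
    - [0,0,-0.12]
    - [0,0,-0.12]
    - [0,0,-0.12]
  yaw: [0,0,0,0,0,0,0,0,0,0,0,0]

```text
t: 19.82
tool_pos: [0.5845, 0.2147, 0.227]
eef_rot: [3.142, 0.0, 3.07]
ft_force: [0.2, 0.6, -0.1]
gripper_width: -0.004
finger_force: 0.0
```

Run:
```python
from h import *
tool();guard('g4.png')
a=cv2.imread('pics/raw_s0.png').astype(int)[200:300,270:375];b=cv2.imread('pics/raw_g4.png').astype(int)[200:300,270:375]
m=(a[...,2]-a[...,1]>90);n=(b[...,2]-b[...,1]>90);print('red pixels start/now/both',m.sum(),n.sum(),(m&n).sum())
```

```text
t 19.82 TCP in box (mm) [ 2.88e+01 -1.00e-01  2.27e+02] rot [3.142 0.    3.07 ] F [ 0.23  0.56 -0.13] w -0.004
guard red bbox [309 225  36  23 452] [327.  234.9]
  model 0 [308. 224.] [39. 36.]
  model 0.4 [302. 219.] [39. 42.]
  model 0.8 [297. 218.] [40. 43.]
  model 1.2 [294. 222.] [36. 40.]
  model 1.65 [291. 229.] [31. 40.]
red pixels start/now/both 459 238 232
```

The outline matches shut, but the arm's shadow dims it. I'll back the arm away and compare again.

>>> move_arm:
  grip: [-1,-1,-1,-1,-1,-1]
  slide:
    - [0.05,0,-0.02]
    - [0.1,0,-0.02]
    - [0.15,0,-0.02]
    - [0.17,0,-0.02]
    - [0.17,0,-0.02]
    - [0.17,0,-0.02]
  yaw: [0,0,0,0,0,0]

```text
t: 20.62
tool_pos: [0.4158, 0.2269, 0.2473]
eef_rot: [3.141, 0.001, 3.07]
ft_force: [-0.0, 0.3, -0.5]
gripper_width: -0.005
finger_force: 0.0
```

Run:
```python
from h import *
tool();guard('g5.png')
a=cv2.imread('pics/raw_s0.png').astype(int)[200:300,270:375];b=cv2.imread('pics/raw_g5.png').astype(int)[200:300,270:375]
m=(a[...,2]-a[...,1]>60);n=(b[...,2]-b[...,1]>60);print('red pixels start/now/both',m.sum(),n.sum(),(m&n).sum())
```

```text
t 20.62 TCP in box (mm) [-1.404e+02  2.000e-01  2.473e+02] rot [3.141e+00 1.000e-03 3.070e+00] F [-0.01  0.33 -0.46] w -0.005
guard red bbox [309 224  38  23 480] [327.7 234.1]
  model 0 [308. 224.] [39. 36.]
  model 0.4 [302. 219.] [39. 42.]
  model 0.8 [297. 218.] [40. 43.]
  model 1.2 [294. 222.] [36. 40.]
  model 1.65 [291. 229.] [31. 40.]
red pixels start/now/both 663 668 650
```

The guard is shut: its red outline matches the start picture almost exactly.

```bash
python3 -c "
from plant import env
print(env.job_done())"
```

```text
the job is handed in; nothing more can be done
None
```

The red-guarded switch is ON with its guard shut over it again, the yellow switch and the rest of the bench were left alone, and the job was handed in with the arm clear at about 21 s.

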